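# Draw the specimen tray into its dock and load it

## Robot

A 6-joint arm with a two-finger parallel gripper is mounted at the origin on a cart in front of the work surface, level with it; the furniture and walls round the work are solid. World frame = base frame: x ahead of the robot, y to its left, z up, the work surface at z = 0. Lengths are in m, angles in rad, forces in N, time in s.
With the tool pointing down it reaches from about 0.35 to 0.95 m from the base axis. Payload 17.4 kg.
Tool frame: the origin (TCP) lies at the very end of the fingers, on their centre line; the grasp point (between the pads) lies pinch_z behind it (pinch_z is the distance from the TCP to the grasp point, in m); z points along the fingers, y is the line along which they close (so a half turn about z gives the same grasp; the last joint's range is limited). The gripper opens to 93 mm and grips with 3 to 60 N. Pads are 15 mm wide; open, the fingers measure 128 mm over their backs; the gripper's body (75 mm by 188 mm) begins 65 mm behind the grasp point.
Start: joints at [1.07, 0.116, 1.442, -0, 1.584, -0.038], TCP at [0.301, 0.604, 0.219] pointing down, gripper open.
Joint ranges: [-2.83, 2.83], [-0.83, 2.19], [0.07, 2.5], [-1.14, 4.28], [0.01, 3], [-2.97, 2.97]. Speed limits (rad/s): [1.89, 1.89, 2.22, 3.14, 3.14, 3.14].

## Interface

Orientations are given as a unit quaternion [x, y, z, w].
In Python, from cell import read_state, get_image, camera_info, close_job, spot_in, masks_of, pinch_z gives the robot as it stands.
- The arm moves only by the tool send_rows, never from a script. Its argument "plan" is a list that holds one entry, the list of rows, each a list of 7 numbers: the shift along the world's x, y, z in m, then the turn, a rotation vector about the world's x, y, z in rad, then the opening, from 0 (shut) to 1 (fully open). In form: [[[dx, dy, dz, rx, ry, rz, gripper], ...]]. A call has exactly 8 rows; each row is the pose to reach, as a shift and turn from the pose commanded when the call began; what a row does not reach only later rows make up. A row lasts 1/8 s, in which the tool goes at most 62.5 mm and 10.7 degrees, less where a joint would pass 70% of its speed; a pose out of reach is approached as far as the arm can. A call with a gripper value outside its range is refused whole. The fingers move at their own pace and stop on an object; the grip force is fixed at half the most. Time passes only in rows, so rows that repeat a pose let the fingers close, or fill a call up. It gives the time, the measured TCP pose, the force, the opening and the grip force at its end, in the units of the state.
- read_state(): the state, without advancing time (a new reading comes with each control period).
- get_image(name): name is "scene" or "side" or "wrist"; returns the picture (420x560x3 uint8, red, green, blue); there is no depth.
- camera_info(name): a dict with "mtx" (3x3 intrinsics, pixels), "pose" (4x4, takes a point from camera to world coordinates). Camera axes: x right, y down, z forward; pixel columns grow to the right and rows downward; lengths in m; the calibration is good to about 2 mm. The wrist camera is an equidistant fisheye: a pixel r from the principal point sees the ray r / f radians off the axis. A picture is of the moment at which its call begins: read the wrist's pose just before it. camera_info takes no time and is no camera call; for the wrist camera it gives the pose at the moment of the call.
- close_job(): hands the job in; it is judged then, once.
Trained networks look in the newest picture that a camera, given by its name, has taken for a name from the list of things; names that differ only in an ending like _2 or _b are one class to them, and where a whole thing is asked for, a point or a joint stands for the part that bears it (a point fixed in the world has none). Each returns a list of dicts, best first, with "confidence" (0 to 1); they miss things now and then, are a little off and sometimes report something else, mostly with a low value. They report only what shows in the picture. A call takes as long as a camera call.
- spot_in(camera, label): "position" ([x, y, z] in m, in the coordinates of the camera as it stood for that picture, good to about 4 mm: the middle of the surface that is visible of it).
- masks_of(camera, label): "mask" (420x560 bool, what is visible of it).
The state is a dict: "time_s": time; "qpos": joint angles; "dq": joint speeds; "joint_efforts": joint torques, N m; "eef_pos": TCP position; "ee_rot": TCP orientation; "wrist_force": force on the tool from outside, world axes, zero at the start; "moment": the same for the moment, N m; "opening": finger opening in m; "finger_force": force on a finger pad.
Only numpy, scipy, OpenCV 4.12 (cv2) and the standard library are available. Lean on these libraries where they do the work, as an engineer would, in place of code of your own. Each camera call takes 0.05 s, during which the arm holds its last target. There are 200 camera calls.

## Task

Reach over the two-compartment specimen tray, hook your fingers behind its far rim and gently draw it towards you between the guide rails, against the sprung end stop, until the spring catch snaps in behind it. Then stand the small specimen jar from the bench at the right upright in the tray's empty compartment and let go. Do not force anything, keep both small jars upright, and leave the large jar and the label roll alone.

Things in the scene. Friction and masses are not known exactly. Their poses are not given: they have to be found in the camera images.
- tray: Open grey tray, two compartments side by side, 100 (x) x 160 (y) x 34 mm high, walls 4 mm, floor 4 mm thick, about 0.5 kg. Slides loose and flat on the bench; friction takes 2 to 5 N. Origin: centre of the underside. +x: the tall far rim; +y: the compartment that holds a jar; -y: the empty one. Keep the fingers' force on the tray below 25 N.
- tray_rim: The tray's far wall, fixed to it: 5 mm thick, 160 mm wide, from the bench up to 40 mm. Origin: bottom edge, middle of its outer (far) face, 50 mm along the tray's +x from the tray's origin; axes as the tray's. Two spread fingers behind it keep the tray from turning as it is drawn.
- empty_place (a point): Point on the floor of the tray's empty (-y) compartment, where the jar is to stand: 4 mm in -x and 39 mm in -y of the tray's origin, 4 mm up. The compartment is 91 (x) x 74 (y) mm inside; the jar may stand anywhere in it.
- dock: Two fixed aluminium guide rails on the bench, 18 mm high, 166 mm apart inside. Origin: on the bench midway between them. The tray slides in along the dock's -x, square to it. The end stop and catch sit on one carrier clamped on the rails at a place that differs each time and is not measured: the tray latches with its origin within 24 mm either side of the dock's in x. Find it by feel.
- dock_mouth (a point): Centre of the rails' flared mouth on the bench, 102 mm along the dock's +x from its origin; the flares are 198 mm apart there. At the dock's other end, across the rails, is the end stop with a rubber-faced sprung bumper: the tray meets it 5 mm before the catch snaps; it pushes back with 2 N per mm and is solid after 10 mm. A pull of 18 to 21 N in all snaps the catch.
- dock_left (a point): Point on top of the left (+y) rail, 88 mm in +y of the dock's origin, 18 mm up. An arm of the carrier lies along it and bears a steel spring catch (housing to 41 mm high). The catch reaches 7 mm into the tray's path, 24 to 36 mm up; the passing tray pushes it aside (1 to 2 N), then it snaps in behind the rim's left end and holds the tray, clamped against the bumper by about 9 N.
- jar: The small specimen jar to load, white with a white screw lid, standing on the bench to the right: body 44 mm diameter, lid 47 mm diameter (top 10 mm), 60 mm high, about 55 g. Origin: centre of its underside, z up.
- jar_in_tray: The small jar already standing loose in the tray's +y compartment, same shape as the other small jar (47 mm diameter, 60 mm high). Origin: centre of its underside, z up.
- big_jar: Large specimen jar, 56 mm diameter, 72 mm high, standing on the bench to the right; to be left alone. Origin: centre of its underside.
- tape_roll: Roll of white labels lying flat, 58 mm diameter, 25 mm high, on the bench to the right; to be left alone. Origin: centre of its underside.

How it is judged:
By the outcome, as a careful person would: the job done as asked, in the order asked, and still so for the second after the job is handed in, with the robot touching nothing.
It also fails if it takes over 64 s, if anything falls off the work surface, if the arm or the gripper's body presses on something with over 40 N, if the wrist force passes 120 N, or if a joint passes its speed limit or range.

## Working session

There is one attempt and no reset: what is moved stays moved. The work goes in short steps, Python scripts to look and compute and a tool call to move; the robot and the scene stay as the last step left them, time stands still between calls to the robot, and variables do not carry over. Pictures are saved under pics/ and viewed, at most 10 in all, crops included, and the job is handed in when it is done.

Besides the shell and the picture viewer there is one more tool, called after "Emit:" as name([rows], argument=value, ...), one row to a line, values as JSON. send_rows: Moves the arm, as the interface text tells. Its arguments: {"type":"object","properties":{"plan":{"type":"array","items":{"type":"array","items":{"type":"array","items":{"type":"number"}}}}},"required":["plan"]}

```bash
mkdir -p pics
cat > h.py <<'E'
import numpy as np, cv2
from cell import *
def w(cam,p):
    T=np.array(camera_info(cam)["pose"]); return T[:3,:3]@np.array(p)+T[:3,3]
E
python3 - <<'E'
from h import *
s=read_state(); print(s, pinch_z)
for c in("scene","side"):
    im=get_image(c); cv2.imwrite(f"pics/{c}0.png",im[:,:,::-1])
    print(c,np.round(camera_info(c)["pose"],3).tolist(),np.array(camera_info(c)["mtx"]).tolist())
    for n in("tray","tray_rim","dock","jar","jar_in_tray","big_jar","tape_roll"):
        for d in spot_in(c,n)[:3]: print(c,n,round(d["confidence"],2),w(c,d["position"]).round(3))
E
```

```text
{'time_s': 0.0, 'qpos': array([ 1.07017932e+00,  1.16519032e-01,  1.44223344e+00, -2.98851423e-06,
        1.58402590e+00, -3.77944453e-02]), 'dq': array([ 0.00125352, -0.00191778, -0.0006744 , -0.0003604 ,  0.00100038,
       -0.00204588]), 'joint_efforts': array([-3.16422324e-03, -7.21260452e+01, -6.22597790e+01,  7.78511446e-02,
        2.39259453e-02, -2.27180653e-04]), 'eef_pos': array([0.30128105, 0.6038102 , 0.21790267]), 'ee_rot': array([ 2.29351390e-01,  9.73343510e-01, -5.71900403e-04, -1.56239194e-04]), 'wrist_force': array([0.37424797, 0.50538578, 0.26057834]), 'moment': array([-0.0254098 ,  0.07530192, -0.02809124]), 'finger_force': 0.0, 'opening': 0.09327569580587568} 0.0188
scene [[-0.791, -0.462, 0.401, 0.249], [-0.612, 0.579, -0.539, 0.36], [0.017, -0.671, -0.741, 0.685], [0.0, 0.0, 0.0, 1.0]] [[386.35742856769417, 0.0, 273.62163298009705], [0.0, 386.35742856769417, 210.6974702664641], [0.0, 0.0, 1.0]]
scene tray 0.82 [ 0.632 -0.007  0.015]
scene tray_rim 0.85 [ 0.681 -0.005  0.029]
scene tray_rim 0.41 [ 0.649 -0.276  0.045]
scene dock 0.95 [0.41  0.07  0.021]
scene jar 0.73 [ 0.65  -0.276  0.046]
scene jar_in_tray 0.87 [0.624 0.05  0.06 ]
scene big_jar 0.67 [ 0.455 -0.27   0.06 ]
scene tape_roll 0.66 [ 0.551 -0.354  0.025]
scene tape_roll 0.39 [ 0.65  -0.273  0.047]
side [[0.761, -0.342, 0.552, 0.087], [-0.649, -0.417, 0.637, -0.645], [0.012, -0.842, -0.539, 0.52], [0.0, 0.0, 0.0, 1.0]] [[399.531165814372, 0.0, 279.93357953381826], [0.0, 399.531165814372, 213.85302096911371], [0.0, 0.0, 1.0]]
side tray 0.83 [ 0.631 -0.014  0.019]
side tray_rim 0.56 [ 0.672 -0.016  0.032]
side dock 0.86 [0.407 0.014 0.025]
side dock 0.65 [ 0.541 -0.369  0.024]
side jar_in_tray 0.64 [0.619 0.025 0.049]
side big_jar 0.58 [ 0.443 -0.3    0.06 ]
side tape_roll 0.93 [ 0.539 -0.365  0.025]
```

View pics/scene0.png

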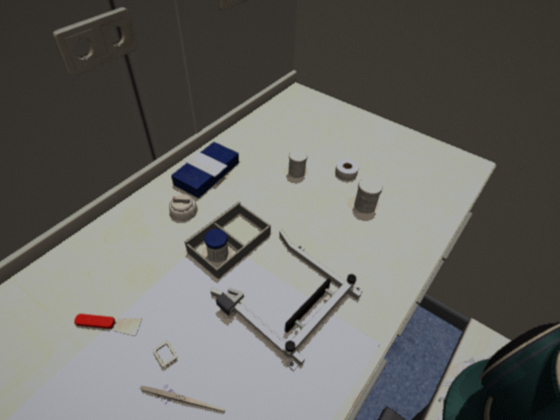

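View pics/side0.png

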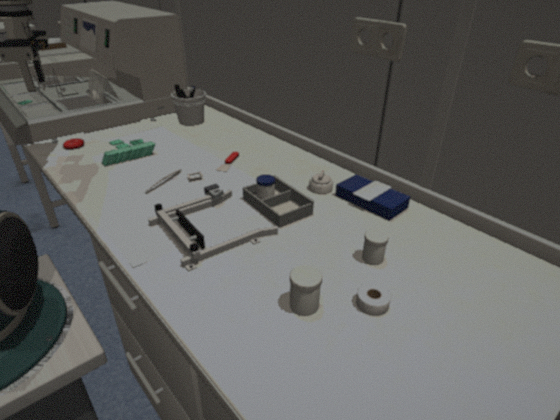

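The tray is at scene px (228,238) and the dock at (290,300), with the catch on its left rail. The jar is at (297,165), the big jar at (368,197) and the roll at (347,170). The side view agrees. There's also a bowl behind the tray, at scene px (182,206). I'll move over the work for a wrist view.

Emit:
send_rows([
  [[0.01,-0.02,0.01,0,0,0.02,1],[0.03,-0.07,0.03,0,0,0.08,1],[0.055,-0.125,0.05,0,0,0.14,1],[0.08,-0.18,0.07,0,0,0.2,1],[0.105,-0.235,0.09,0,0,0.26,1],[0.13,-0.29,0.1,0,0,0.32,1],[0.155,-0.345,0.11,0,0,0.38,1],[0.18,-0.4,0.12,0,0,0.44,1]],
])

```text
time_s: 1.8
eef_pos: [0.4817, 0.2021, 0.3393]
ee_rot: [0.01, 1.0, 0.0, 0.0]
wrist_force: [1.7, 1.1, -1.0]
opening: 0.0933
finger_force: 0.0
```

Emit:
send_rows([
  [[0.02,-0.055,0,0,0,0.02,1],[0.04,-0.11,0,0,0,0.02,1],[0.06,-0.16,0,0,0,0.02,1],[0.075,-0.19,0,0,0,0.02,1],[0.08,-0.2,0,0,0,0.02,1],[0.08,-0.2,0,0,0,0.02,1],[0.08,-0.2,0,0,0,0.02,1],[0.08,-0.2,0,0,0,0.02,1]],
])

```text
time_s: 2.8
eef_pos: [0.5611, 0.005, 0.3389]
ee_rot: [0.001, 1.0, 0.0, 0.0]
wrist_force: [0.7, 0.7, -0.3]
opening: 0.0928
finger_force: 0.0
```

Run:
```python
from h import *
s=read_state(); print(s["time_s"],s["eef_pos"],s["ee_rot"],s["wrist_force"])
T=np.array(camera_info("wrist")["pose"]);K=np.array(camera_info("wrist")["mtx"])
np.savez("w1.npz",T=T,K=K);print(T.round(3).tolist(),K.tolist())
im=get_image("wrist");cv2.imwrite("pics/w1raw.png",im[:,:,::-1])
# rectify to metric top view at z=0.03: 0.25mm..1mm/px
for n in("tray","tray_rim","dock","jar","jar_in_tray","big_jar","tape_roll"):
    for d in spot_in("wrist",n)[:2]: print(n,round(d["confidence"],2),(T[:3,:3]@d["position"]+T[:3,3]).round(3))
```

```text
2.8 [0.56108583 0.00495721 0.33890537] [7.66060246e-04 9.99999684e-01 5.09329086e-05 2.07883901e-04] [ 0.74949764  0.729077   -0.26639197]
[[0.002, 0.97, 0.244, 0.494], [1.0, -0.001, -0.002, 0.005], [-0.001, 0.244, -0.97, 0.504], [0.0, 0.0, 0.0, 1.0]] [[325.19226210127806, 0.0, 276.4498053613525], [0.0, 325.19226210127806, 211.47259801911878], [0.0, 0.0, 1.0]]
tray 0.84 [ 0.64  -0.013  0.001]
tray_rim 0.71 [ 0.685 -0.009  0.027]
dock 0.69 [0.412 0.062 0.021]
jar 0.6 [ 0.649 -0.276  0.054]
jar_in_tray 0.62 [0.628 0.038 0.061]
big_jar 0.65 [ 0.464 -0.277  0.062]
tape_roll 0.92 [ 0.551 -0.356  0.024]
```

View pics/w1raw.png

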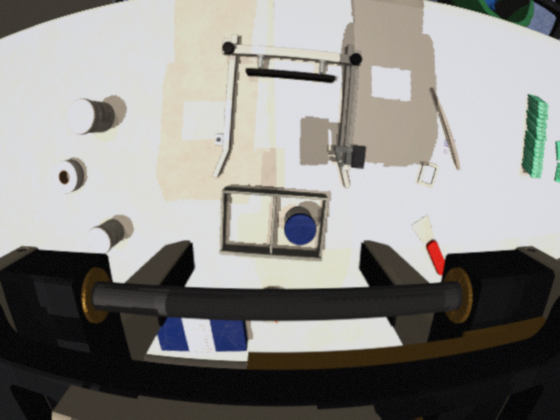

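The wrist view (right = +y, down = +x) shows the tray at px 220–328 × 186–260, the rails at columns 222–360, the bumper at row 73 and the catch at (350,155). I'll rectify this to a metric top view.

```bash
cat >> h.py <<'E'
def proj(T,K,P):
    p=(np.asarray(P)-T[:3,3])@T[:3,:3]; r=np.hypot(p[...,0],p[...,1]); th=np.arctan2(r,p[...,2])
    s=th/np.maximum(r,1e-9)*K[0,0]
    return p[...,0]*s+K[0,2],p[...,1]*s+K[1,2]
def ortho(im,T,K,x0,y1,z,n=(600,800),res=0.0005):
    v,u=np.mgrid[:n[0],:n[1]]
    zz=z(x0+u*res) if callable(z) else z+0*u
    P=np.stack([x0+u*res,y1-v*res,zz],-1)
    a,b=proj(T,K,P)
    return cv2.remap(im,a.astype(np.float32),b.astype(np.float32),cv2.INTER_CUBIC)
E
python3 - <<'E'
from h import *
d=np.load("w1.npz");im=cv2.imread("pics/w1raw.png")
o=ortho(im,d["T"],d["K"],0.35,0.15,lambda x:np.where(x<0.575,0.018,np.where(x<0.66,0.034,0.040)))
for i in range(0,800,100): cv2.putText(o,f"{0.35+i*.0005:.2f}",(i,10),0,.35,(0,0,255)); cv2.line(o,(i,0),(i,599),(0,0,255),1)
for j in range(0,600,100): cv2.putText(o,f"{0.15-j*.0005:.2f}",(0,j+10),0,.35,(0,0,255)); cv2.line(o,(0,j),(799,j),(0,0,255),1)
cv2.imwrite("pics/o1.png",o)
E
```

```text
(no output)
```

View pics/o1.png

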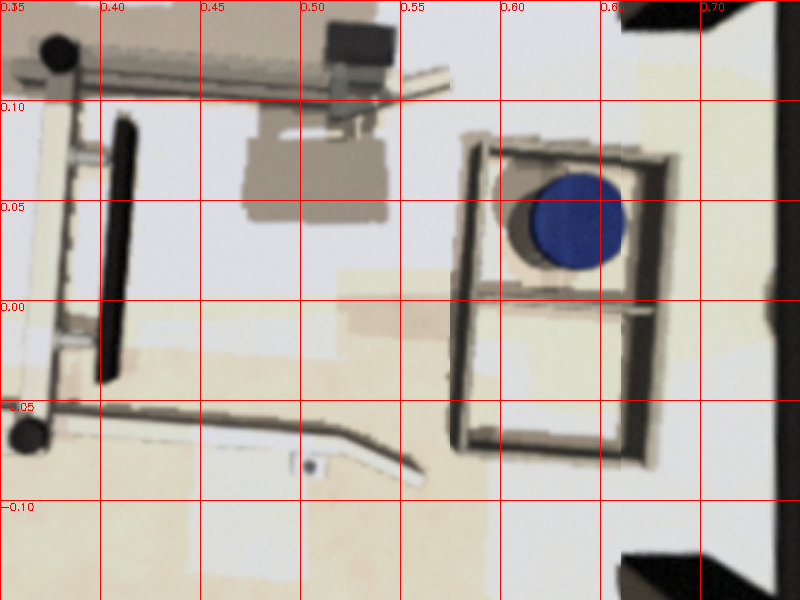

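Emit:
send_rows([
  [[0.03,-0.002,-0.02,0,0,-0.02,1],[0.065,-0.004,-0.06,0,0,-0.04,1],[0.1,-0.007,-0.11,0,0,-0.06,1],[0.13,-0.009,-0.16,0,0,-0.078,1],[0.143,-0.0105,-0.2,0,0,-0.078,1],[0.143,-0.0105,-0.23,0,0,-0.078,1],[0.143,-0.0105,-0.255,0,0,-0.078,1],[0.143,-0.0105,-0.265,0,0,-0.078,1]],
])

```text
time_s: 4.2
eef_pos: [0.7038, -0.0065, 0.0719]
ee_rot: [0.04, 0.999, 0.0, -0.001]
wrist_force: [-0.4, -0.0, 0.2]
opening: 0.0929
finger_force: 0.0
```

Run:
```python
from h import *
s=read_state(); print(s["time_s"],s["eef_pos"],s["wrist_force"])
T=np.array(camera_info("wrist")["pose"]);K=np.array(camera_info("wrist")["mtx"])
im=get_image("wrist");cv2.imwrite("pics/w2.png",im[:,:,::-1])
```

```text
4.2 [ 0.70377531 -0.00653834  0.07187727] [-0.37703423 -0.01471835  0.17941004]
```

View pics/w2.png

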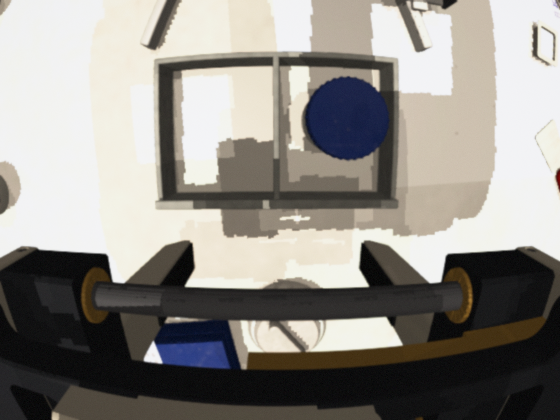

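The view is square on: rim level at row 203, its middle at column 277, and the bowl clear at (288,315). I'll lower behind the rim and make contact.

Emit:
send_rows([
  [[0,0,-0.02,0,0,0,1],[0,0,-0.04,0,0,0,1],[0,0,-0.055,0,0,0,1],[0,0,-0.06,0,0,0,1],[-0.004,0,-0.06,0,0,0,1],[-0.008,0,-0.06,0,0,0,1],[-0.011,0,-0.06,0,0,0,1],[-0.014,0.001,-0.06,0,0,0,1]],
])

```text
time_s: 5.25
eef_pos: [0.6907, -0.0056, 0.0144]
ee_rot: [0.04, 0.999, -0.0, 0.001]
wrist_force: [4.5, -1.6, 1.9]
opening: 0.0931
finger_force: 2.1
```

Emit:
send_rows([
  [[-0.004,0.001,0,0,0,0,1],[-0.01,0.002,0,0,0,0,1],[-0.016,0.003,0,0,0,0,1],[-0.022,0.004,0,0,0,0,1],[-0.028,0.0055,0,0,0,0,1],[-0.034,0.0065,0,0,0,0,1],[-0.04,0.0075,0,0,0,0,1],[-0.044,0.008,0,0,0,0,1]],
])

```text
time_s: 6.25
eef_pos: [0.6467, 0.0026, 0.0144]
ee_rot: [0.04, 0.999, -0.0, 0.001]
wrist_force: [4.9, -0.9, 2.0]
opening: 0.0928
finger_force: 2.4
```

Run:
```python
from h import *
s=read_state(); print(s["time_s"],s["eef_pos"],s["wrist_force"],s["moment"])
T=np.array(camera_info("wrist")["pose"]);K=np.array(camera_info("wrist")["mtx"])
im=get_image("wrist")[:,:,::-1]
o=ortho(np.ascontiguousarray(im),T,K,0.38,0.15,lambda x:np.where(x<0.52,0.018,np.where(x<0.60,0.034,0.040)))
for i in range(0,800,100): cv2.putText(o,f"{0.38+i*.0005:.2f}",(i,10),0,.35,(0,0,255)); cv2.line(o,(i,0),(i,599),(0,0,255),1)
for j in range(0,600,100): cv2.putText(o,f"{0.15-j*.0005:.2f}",(0,j+10),0,.35,(0,0,255)); cv2.line(o,(0,j),(799,j),(0,0,255),1)
cv2.imwrite("pics/o3.png",o)
```

```text
6.25 [0.64672301 0.00255442 0.01439059] [ 4.92125648 -0.92753379  1.97343561] [-0.13359631 -0.75003573 -0.03547476]
```

View pics/o3.png

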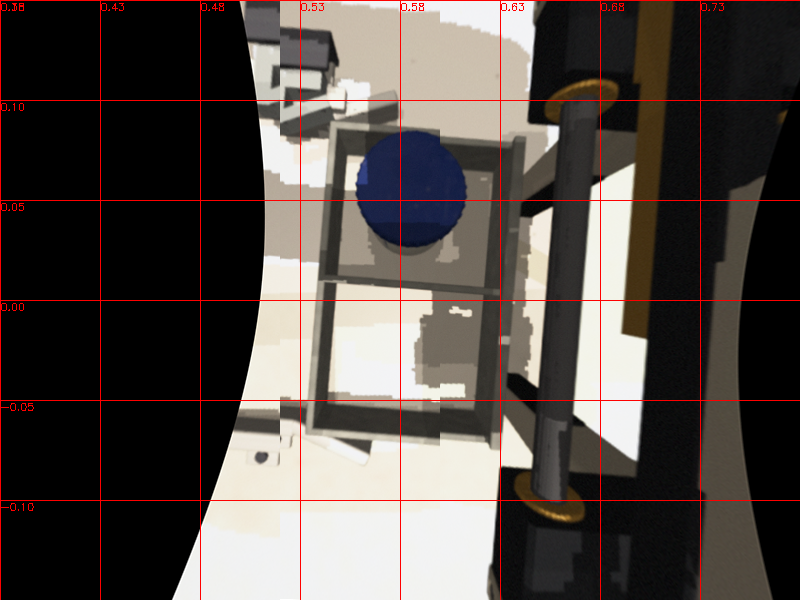

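The tray follows well: its origin is about (0.588, 0.007), yaw −0.085, and about 2.5 mm right of the dock axis. I'll continue with a small left correction.

Emit:
send_rows([
  [[-0.006,0.001,0,0,0,0.002,1],[-0.012,0.0022,0,0,0,0.004,1],[-0.018,0.0034,0,0,0,0.005,1],[-0.024,0.0045,0,0,0,0.006,1],[-0.03,0.005,0,0,0,0.006,1],[-0.037,0.0055,0,0,0,0.006,1],[-0.044,0.006,0,0,0,0.006,1],[-0.05,0.0065,0,0,0,0.006,1]],
])

```text
time_s: 7.3
eef_pos: [0.5969, 0.0089, 0.0144]
ee_rot: [0.037, 0.999, -0.0, 0.001]
wrist_force: [6.9, -1.8, 2.6]
opening: 0.0928
finger_force: 3.3
```

Emit:
send_rows([
  [[-0.005,0.0004,0,0,0,0,1],[-0.01,0.0008,0,0,0,0,1],[-0.016,0.0012,0,0,0,0,1],[-0.022,0.0017,0,0,0,0,1],[-0.028,0.0021,0,0,0,0,1],[-0.034,0.0026,0,0,0,0,1],[-0.039,0.003,0,0,0,0,1],[-0.042,0.0032,0,0,0,0,1]],
])

```text
time_s: 8.3
eef_pos: [0.5549, 0.0121, 0.0144]
ee_rot: [0.037, 0.999, -0.0, 0.001]
wrist_force: [5.9, -1.8, 3.5]
opening: 0.093
finger_force: 3.0
```

Emit:
send_rows([
  [[-0.003,0.0002,0,0,0,0,1],[-0.006,0.0005,0,0,0,0,1],[-0.009,0.0007,0,0,0,0,1],[-0.012,0.0009,0,0,0,0,1],[-0.014,0.0011,0,0,0,0,1],[-0.016,0.0012,0,0,0,0,1],[-0.018,0.0014,0,0,0,0,1],[-0.02,0.0015,0,0,0,0,1]],
])

```text
time_s: 9.3
eef_pos: [0.5351, 0.0136, 0.0144]
ee_rot: [0.037, 0.999, -0.0, 0.001]
wrist_force: [6.8, -1.7, 3.0]
opening: 0.0929
finger_force: 3.4
```

Emit:
send_rows([
  [[-0.001,0.0001,0,0,0,0,1],[-0.002,0.0002,0,0,0,0,1],[-0.003,0.0002,0,0,0,0,1],[-0.004,0.0003,0,0,0,0,1],[-0.005,0.0004,0,0,0,0,1],[-0.006,0.0005,0,0,0,0,1],[-0.007,0.0005,0,0,0,0,1],[-0.008,0.0006,0,0,0,0,1]],
])

```text
time_s: 10.3
eef_pos: [0.5271, 0.0142, 0.0144]
ee_rot: [0.037, 0.999, -0.0, 0.001]
wrist_force: [7.1, -1.1, 3.0]
opening: 0.0928
finger_force: 3.4
```

Emit:
send_rows([
  [[-0.001,0.0001,0,0,0,0,1],[-0.0015,0.0001,0,0,0,0,1],[-0.002,0.0002,0,0,0,0,1],[-0.0025,0.0002,0,0,0,0,1],[-0.003,0.0002,0,0,0,0,1],[-0.0035,0.0003,0,0,0,0,1],[-0.004,0.0003,0,0,0,0,1],[-0.004,0.0003,0,0,0,0,1]],
])

```text
time_s: 11.3
eef_pos: [0.5231, 0.0145, 0.0144]
ee_rot: [0.037, 0.999, -0.0, 0.001]
wrist_force: [6.5, -1.4, 3.6]
opening: 0.0931
finger_force: 3.1
```

Emit:
send_rows([
  [[-0.001,0.0001,0,0,0,0,1],[-0.002,0.0002,0,0,0,0,1],[-0.003,0.0002,0,0,0,0,1],[-0.0035,0.0003,0,0,0,0,1],[-0.004,0.0003,0,0,0,0,1],[-0.0045,0.0003,0,0,0,0,1],[-0.005,0.0004,0,0,0,0,1],[-0.005,0.0004,0,0,0,0,1]],
])

```text
time_s: 12.3
eef_pos: [0.5184, 0.0148, 0.0144]
ee_rot: [0.038, 0.999, -0.0, 0.001]
wrist_force: [9.0, -2.7, 0.2]
opening: 0.093
finger_force: 4.8
```

Emit:
send_rows([
  [[-0.0005,0,0,0,0,0,1],[-0.001,0.0001,0,0,0,0,1],[-0.0015,0.0001,0,0,0,0,1],[-0.002,0.0002,0,0,0,0,1],[-0.0025,0.0002,0,0,0,0,1],[-0.003,0.0002,0,0,0,0,1],[-0.0035,0.0003,0,0,0,0,1],[-0.0035,0.0003,0,0,0,0,1]],
])

```text
time_s: 13.3
eef_pos: [0.5155, 0.015, 0.0146]
ee_rot: [0.038, 0.999, -0.0, 0.002]
wrist_force: [13.8, -2.8, -0.3]
opening: 0.0929
finger_force: 7.0
```

Emit:
send_rows([
  [[-0.0004,0,0,0,0,0,1],[-0.0008,0.0001,0,0,0,0,1],[-0.0012,0.0001,0,0,0,0,1],[-0.0016,0.0001,0,0,0,0,1],[-0.002,0.0002,0,0,0,0,1],[-0.0024,0.0002,0,0,0,0,1],[-0.0024,0.0002,0,0,0,0,1],[-0.0024,0.0002,0,0,0,0,1]],
])

```text
time_s: 14.3
eef_pos: [0.5136, 0.0151, 0.0149]
ee_rot: [0.038, 0.999, -0.0, 0.003]
wrist_force: [16.7, -4.4, -0.9]
opening: 0.0931
finger_force: 8.6
```

Emit:
send_rows([
  [[-0.0004,0,0,0,0,0,1],[-0.0008,0.0001,0,0,0,0,1],[-0.0012,0.0001,0,0,0,0,1],[-0.0016,0.0001,0,0,0,0,1],[-0.002,0.0002,0,0,0,0,1],[-0.002,0.0002,0,0,0,0,1],[-0.002,0.0002,0,0,0,0,1],[-0.002,0.0002,0,0,0,0,1]],
])

```text
time_s: 15.3
eef_pos: [0.512, 0.0153, 0.015]
ee_rot: [0.038, 0.999, -0.0, 0.003]
wrist_force: [20.3, -5.0, -0.4]
opening: 0.0927
finger_force: 10.0
```

Emit:
send_rows([
  [[-0.0003,0,0,0,0,0,1],[-0.0006,0,0,0,0,0,1],[-0.0008,0.0,0,0,0,0,1],[-0.0008,0.0,0,0,0,0,1],[-0.0008,0.0,0,0,0,0,1],[0.0005,0,0,0,0,0,1],[0.002,0,0,0,0,0,1],[0.003,-0.0002,0,0,0,0,1]],
])

```text
time_s: 16.3
eef_pos: [0.5137, 0.0152, 0.0144]
ee_rot: [0.038, 0.999, -0.0, 0.001]
wrist_force: [8.9, -4.2, 2.0]
opening: 0.0924
finger_force: 4.4
```

Run:
```python
from h import *
s=read_state(); print(s["time_s"],s["eef_pos"],s["wrist_force"],s["moment"])
im=get_image("scene")[:,:,::-1]; a=cv2.resize(im[240:370,180:380],None,fx=3,fy=3,interpolation=2)
cv2.imwrite("pics/s4.png",a)
```

```text
16.3 [0.51365434 0.01515537 0.01441912] [ 8.91368208 -4.22150203  1.97290426] [-0.48256309 -1.42154615 -0.45794923]
```

View pics/s4.png

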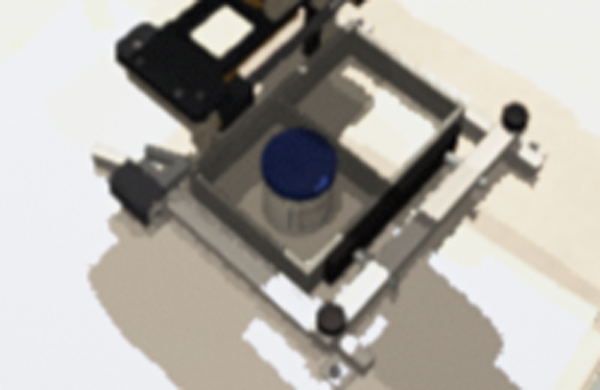

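It's ambiguous: the tray is against the bumper, but friction hysteresis could explain the force. I'll ease off slowly and watch.

Emit:
send_rows([
  [[0.0005,0,0,0,0,0,1],[0.001,0,0,0,0,0,1],[0.001,0,0,0,0,0,1],[0.001,0,0,0,0,0,1],[0.001,0,0,0,0,0,1],[0.001,0,0,0,0,0,1],[0.001,0,0,0,0,0,1],[0.001,0,0,0,0,0,1]],
])

```text
time_s: 17.35
eef_pos: [0.5144, 0.0151, 0.0144]
ee_rot: [0.038, 0.999, -0.0, 0.001]
wrist_force: [6.9, -3.9, 2.1]
opening: 0.0928
finger_force: 4.1
```

Emit:
send_rows([
  [[0.0005,0,0,0,0,0,1],[0.001,0,0,0,0,0,1],[0.0015,0,0,0,0,0,1],[0.002,0,0,0,0,0,1],[0.0025,0,0,0,0,0,1],[0.0025,0,0,0,0,0,1],[0.0025,0,0,0,0,0,1],[0.0025,0,0,0,0,0,1]],
])

```text
time_s: 18.35
eef_pos: [0.5161, 0.0155, 0.0138]
ee_rot: [0.037, 0.999, 0.0, 0.0]
wrist_force: [4.3, -2.7, 3.2]
opening: 0.0929
finger_force: 2.4
```

Run:
```python
from h import *
T=np.array(camera_info("wrist")["pose"]);K=np.array(camera_info("wrist")["mtx"])
im=np.ascontiguousarray(get_image("wrist")[:,:,::-1]); cv2.imwrite("pics/w5raw.png",im); np.savez("w5.npz",T=T,K=K)
o=ortho(im,T,K,0.40,0.14,0.036,n=(600,400),res=0.0004)
for i in range(0,400,50): cv2.putText(o,f"{0.40+i*.0004:.2f}",(i,10),0,.33,(0,0,255)); cv2.line(o,(i,0),(i,599),(0,0,255),1)
for j in range(0,600,50): cv2.putText(o,f"{0.14-j*.0004:.2f}",(0,j+10),0,.33,(0,0,255)); cv2.line(o,(0,j),(12,j),(0,0,255),1)
c=ortho(im,T,K,0.49,0.125,0.034,n=(300,400),res=0.0002)
g=ortho(im,T,K,0.49,-0.035,0.034,n=(300,400),res=0.0002)
cv2.imwrite("pics/o5.png",np.hstack([o,np.vstack([c,g])]))
```

```text
(no output)
```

View pics/o5.png

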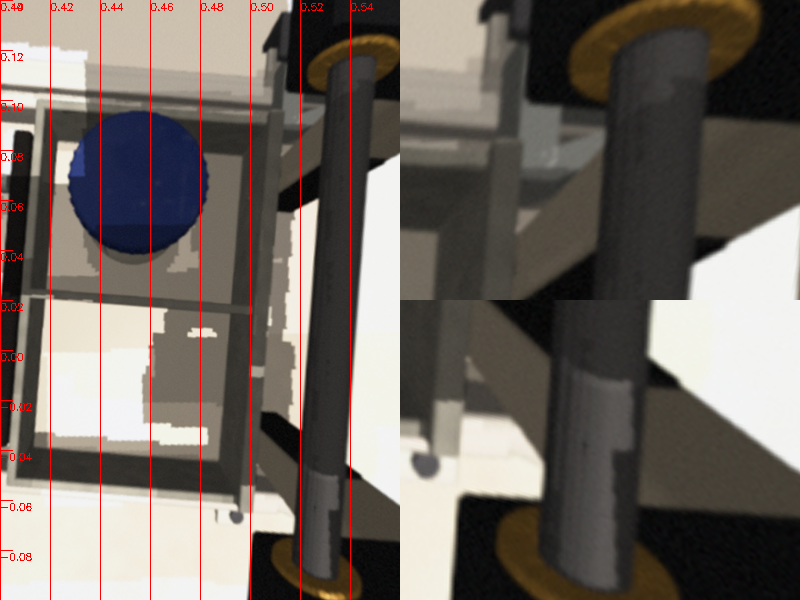

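The zoom shows the steel catch (px 525–600, 95–170) behind the rim's left end and reaching about 6 mm into its path, so it looks snapped. I'll confirm by withdrawing a little and checking that the tray stays.

Emit:
send_rows([
  [[0.001,0,0,0,0,0,1],[0.002,0,0,0,0,0,1],[0.003,0,0,0,0,0,1],[0.004,0,0,0,0,0,1],[0.006,0,0,0,0,0,1],[0.008,0,0,0,0,0,1],[0.01,0,0,0,0,0,1],[0.012,-0.001,0,0,0,0,1]],
])

```text
time_s: 19.4
eef_pos: [0.5281, 0.0145, 0.0136]
ee_rot: [0.037, 0.999, -0.0, -0.0]
wrist_force: [-0.1, 0.9, 0.1]
opening: 0.093
finger_force: 0.0
```

Run:
```python
from h import *
s=read_state(); print(s["time_s"],s["eef_pos"],s["wrist_force"])
T=np.array(camera_info("wrist")["pose"]);K=np.array(camera_info("wrist")["mtx"])
im=np.ascontiguousarray(get_image("wrist")[:,:,::-1])
d=np.load("w5.npz"); old=cv2.imread("pics/w5raw.png")
rows=[]
for img,t,k in((old,d["T"],d["K"]),(im,T,K)):
    rows.append(ortho(img,t,k,0.475,0.125,0.037,n=(300,400),res=0.0002))
    rows.append(ortho(img,t,k,0.475,-0.03,0.037,n=(300,400),res=0.0002))
for r in rows:
    for i in range(0,400,50): cv2.line(r,(i,0),(i,8),(0,0,255),1)
cv2.imwrite("pics/o6.png",np.vstack([np.hstack(rows[:2]),np.hstack(rows[2:])]))
# rim shift between images by correlation of a plain strip on the wall/divider
a=cv2.cvtColor(ortho(old,d["T"],d["K"],0.40,0.09,0.034,n=(700,500),res=0.0002),6).astype(np.float32)
b=cv2.cvtColor(ortho(im,T,K,0.40,0.09,0.034,n=(700,500),res=0.0002),6).astype(np.float32)
print(np.array(cv2.phaseCorrelate(a,b)[0])*.2,"mm")
```

```text
19.4 [0.5281186  0.01449318 0.01364202] [-0.12073806  0.91758074  0.12373895]
[ 0.13616744 -0.06122529] mm
```

View pics/o6.png

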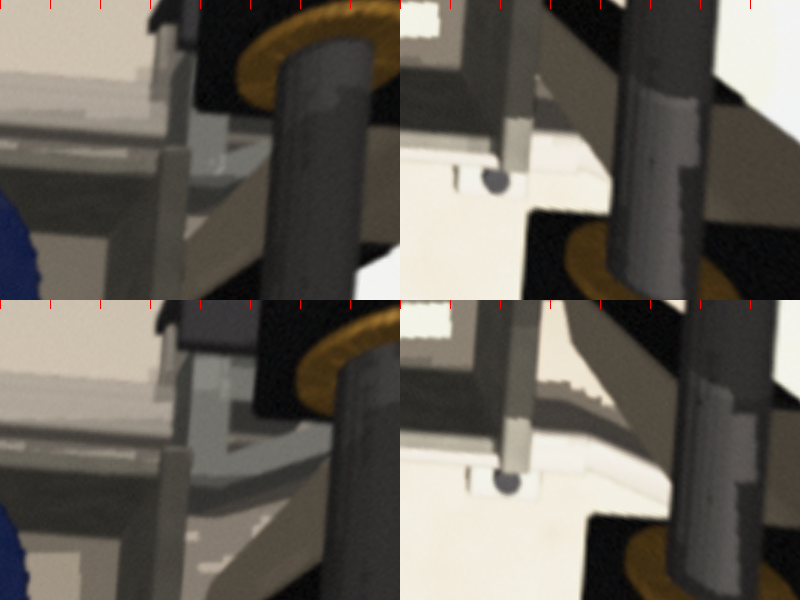

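The lead-in tooth sits directly behind the rim's left end, px (190–230, 350–480) in the lower image. The tray stayed put (0.14 mm) with zero finger force, so it's latched. Next I'll raise the arm and head for the jar.

Emit:
send_rows([
  [[0.002,0,0.01,0,0,0,1],[0.002,0,0.04,0,0,0,1],[0.002,0,0.08,0,0,0,1],[0.01,-0.02,0.13,0,0,0.02,1],[0.025,-0.06,0.18,0,0,0.04,1],[0.045,-0.11,0.22,0,0,0.06,1],[0.065,-0.16,0.24,0,0,0.07,1],[0.075,-0.18,0.24,0,0,0.072,1]],
])

```text
time_s: 20.45
eef_pos: [0.6039, -0.1681, 0.2561]
ee_rot: [0.002, 1.0, -0.001, 0.001]
wrist_force: [0.4, 0.5, 0.1]
opening: 0.0931
finger_force: 0.0
```

Run:
```python
from h import *
s=read_state(); print(s["time_s"],s["eef_pos"],s["ee_rot"],s["wrist_force"])
T=np.array(camera_info("wrist")["pose"]);K=np.array(camera_info("wrist")["mtx"])
im=np.ascontiguousarray(get_image("wrist")[:,:,::-1]); cv2.imwrite("pics/w7raw.png",im); np.savez("w7.npz",T=T,K=K)
for n in("tray","tray_rim","jar","jar_in_tray"):
    for d in spot_in("wrist",n)[:2]: print(n,round(d["confidence"],2),(T[:3,:3]@d["position"]+T[:3,3]).round(3))
o=ortho(im,T,K,0.39,0.13,0.038,n=(600,400),res=0.0004)
jr=ortho(im,T,K,0.57,-0.19,0.060,n=(300,400),res=0.0005)
get_image("side");sd=get_image("scene")[:,:,::-1]
c=cv2.resize(sd[250:325,190:290],(400,300),interpolation=2)
for x in(o,jr):
    for i in range(0,400,50): cv2.line(x,(i,0),(i,8),(0,0,255),1); cv2.line(x,(0,i),(8,i),(0,0,255),1)
cv2.imwrite("pics/o7.png",np.hstack([o,np.vstack([jr,c])]))
for cam in("scene","side"):
    for d in spot_in(cam,"jar")[:2]: print(cam,round(d["confidence"],2),w(cam,d["position"]).round(3))
```

```text
20.45 [ 0.60386314 -0.16807059  0.25612347] [ 2.24771457e-03  9.99996367e-01 -5.54687300e-04  1.38030936e-03] [0.352811   0.50307859 0.06861701]
tray 0.87 [0.462 0.006 0.003]
tray_rim 0.75 [0.505 0.005 0.037]
jar 0.75 [ 0.648 -0.28   0.055]
jar_in_tray 0.77 [0.457 0.05  0.061]
jar_in_tray 0.37 [0.508 0.004 0.037]
scene 0.85 [ 0.649 -0.272  0.048]
scene 0.34 [0.503 0.024 0.03 ]
side 0.88 [ 0.644 -0.286  0.044]
side 0.21 [ 0.445 -0.298  0.061]
```

View pics/o7.png

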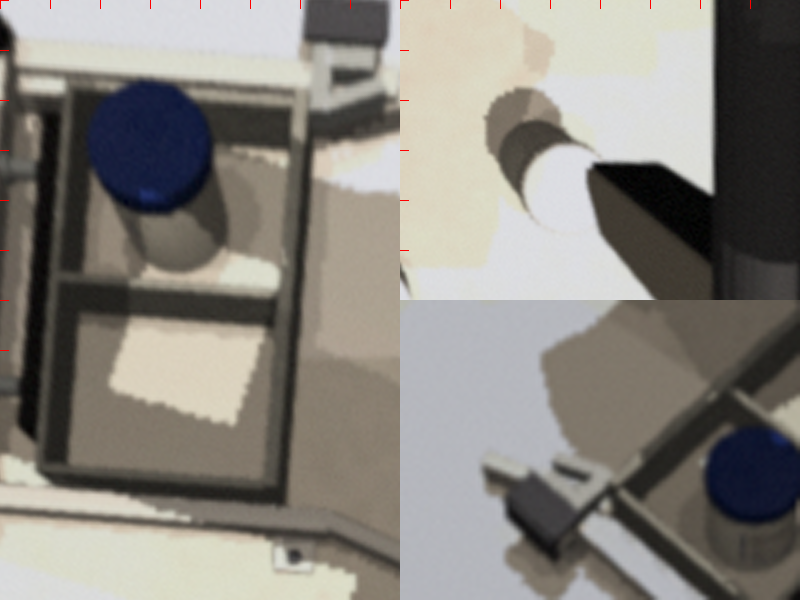

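The triangular tooth (px 310–385, 45–120) stands flush behind the rim, so the tray is latched. The jar's lid centre is at crop px (172,189), which gives (0.655, −0.283). I'll grasp it by the lid.

Emit:
send_rows([
  [[0.01,-0.03,-0.01,0,0,0,1],[0.03,-0.07,-0.03,0,0,0,1],[0.045,-0.1,-0.06,0,0,0,1],[0.051,-0.115,-0.1,0,0,0,1],[0.051,-0.115,-0.13,0,0,0,1],[0.051,-0.115,-0.15,0,0,0,1],[0.051,-0.115,-0.16,0,0,0,1],[0.051,-0.115,-0.16,0,0,0,1]],
])

```text
time_s: 21.9
eef_pos: [0.6541, -0.2802, 0.0939]
ee_rot: [0.001, 1.0, -0.0, 0.0]
wrist_force: [0.1, -0.3, 0.4]
opening: 0.0929
finger_force: 0.0
```

Run:
```python
from h import *
s=read_state(); print(s["time_s"],s["eef_pos"],s["ee_rot"],s["wrist_force"])
T=np.array(camera_info("wrist")["pose"]);K=np.array(camera_info("wrist")["mtx"])
im=get_image("wrist")
for d in spot_in("wrist","jar")[:2]: print(round(d["confidence"],2),(T[:3,:3]@d["position"]+T[:3,3]).round(4))
m=masks_of("wrist","jar")[0]
M=m["mask"].astype(np.uint8)*255
o=ortho(M,T,K,0.60,-0.23,0.060,n=(240,240),res=0.0005)>127
v,u=np.nonzero(o); print(m["confidence"],"x",.6+.0005*np.array([u.min(),u.max()]),"y",-.23-.0005*np.array([v.min(),v.max()]))
```

```text
21.9 [ 0.65405579 -0.28019026  0.09392207] [ 1.20317465e-03  9.99999274e-01 -3.23674514e-05  6.08595067e-05] [ 0.13187936 -0.28455008  0.38302056]
0.98 x [0.6225 0.676 ] y [-0.2615 -0.308 ]
```

Emit:
send_rows([
  [[0,-0.0045,-0.015,0,0,0,1],[0,-0.0045,-0.035,0,0,0,1],[0,-0.0045,-0.052,0,0,0,1],[0,-0.0045,-0.06,0,0,0,1],[0,-0.0045,-0.06,0,0,0,1],[0,-0.0045,-0.06,0,0,0,0.7],[0,-0.0045,-0.06,0,0,0,0.5],[0,-0.0045,-0.06,0,0,0,0.4]],
])

```text
time_s: 23.05
eef_pos: [0.6541, -0.2851, 0.0341]
ee_rot: [0.001, 1.0, -0.0, 0.0]
wrist_force: [0.6, 0.0, -0.7]
opening: 0.0676
finger_force: 0.0
```

Emit:
send_rows([
  [[0,0,0,0,0,0,0.3],[0,0,0,0,0,0,0.3],[0,0,0,0,0,0,0.3],[0,0,0,0,0,0,0.3],[0,0,0,0,0,0,0.3],[0,0,0.005,0,0,0,0.3],[0,0,0.015,0,0,0,0.3],[0,0,0.03,0,0,0,0.3]],
])

```text
time_s: 24.05
eef_pos: [0.6539, -0.285, 0.0644]
ee_rot: [0.001, 1.0, 0.0, -0.0]
wrist_force: [0.4, -0.5, -0.9]
opening: 0.0458
finger_force: 30.0
```

Emit:
send_rows([
  [[0,0,0.03,0,0,0,0.3],[-0.01,0.02,0.06,0,0,-0.01,0.3],[-0.04,0.055,0.08,0,0,-0.02,0.3],[-0.075,0.1,0.085,0,0,-0.035,0.3],[-0.11,0.145,0.085,0,0,-0.05,0.3],[-0.145,0.19,0.085,0,0,-0.06,0.3],[-0.175,0.23,0.085,0,0,-0.07,0.3],[-0.195,0.255,0.085,0,0,-0.073,0.3]],
])

```text
time_s: 25.05
eef_pos: [0.4579, -0.0286, 0.15]
ee_rot: [0.038, 0.999, -0.0, 0.001]
wrist_force: [1.1, 0.1, -0.6]
opening: 0.0462
finger_force: 30.0
```

Emit:
send_rows([
  [[-0.006,0.006,0,0,0,0,0.3],[-0.006,0.006,0,0,0,0,0.3],[-0.006,0.006,0,0,0,0,0.3],[-0.006,0.006,-0.02,0,0,0,0.3],[-0.006,0.006,-0.04,0,0,0,0.3],[-0.006,0.006,-0.055,0,0,0,0.3],[-0.006,0.006,-0.06,0,0,0,0.3],[-0.006,0.006,-0.06,0,0,0,0.3]],
])

```text
time_s: 26.05
eef_pos: [0.4529, -0.024, 0.0885]
ee_rot: [0.038, 0.999, 0.0, -0.0]
wrist_force: [1.0, 0.0, -0.1]
opening: 0.0458
finger_force: 30.0
```

Run:
```python
from h import *
s=read_state(); print(s["time_s"],s["eef_pos"],s["wrist_force"],s["opening"],s["finger_force"])
for c in("wrist","scene","side"):
    T=np.array(camera_info(c)["pose"]);get_image(c)
    for n in("tray","jar","jar_in_tray"):
        for d in spot_in(c,n)[:2]: print(c,n,round(d["confidence"],2),(T[:3,:3]@d["position"]+T[:3,3]).round(3))
```

```text
26.05 [ 0.45294048 -0.02401046  0.08846592] [ 1.01354045  0.02414112 -0.10812459] 0.0458197241968036 29.99983459711075
wrist tray 0.94 [0.434 0.015 0.003]
wrist jar 0.6 [ 0.442 -0.025  0.111]
wrist jar_in_tray 0.62 [0.448 0.054 0.062]
scene tray 0.88 [0.453 0.026 0.007]
scene jar 0.67 [ 0.44  -0.014  0.095]
scene jar_in_tray 0.84 [0.45  0.073 0.063]
side tray 0.71 [ 0.448 -0.002  0.023]
side jar 0.71 [ 0.439 -0.032  0.086]
side jar_in_tray 0.81 [0.445 0.046 0.049]
```

Emit:
send_rows([
  [[0,0,-0.01,0,0,0,0.3],[0,0,-0.022,0,0,0,0.3],[0,0,-0.034,0,0,0,0.3],[0,0,-0.042,0,0,0,0.3],[0,0,-0.046,0,0,0,0.3],[0,0,-0.0475,0,0,0,0.3],[0,0,-0.049,0,0,0,0.3],[0,0,-0.049,0,0,0,0.3]],
])

```text
time_s: 27.65
eef_pos: [0.4531, -0.024, 0.0398]
ee_rot: [0.038, 0.999, -0.0, 0.0]
wrist_force: [-0.3, 0.2, 0.4]
opening: 0.0458
finger_force: 30.0
```

Emit:
send_rows([
  [[0,0,-0.0004,0,0,0,0.3],[0,0,-0.0008,0,0,0,0.3],[0,0,-0.0012,0,0,0,0.3],[0,0,-0.0016,0,0,0,0.3],[0,0,-0.0016,0,0,0,0.3],[0,0,-0.0016,0,0,0,0.3],[0,0,-0.0016,0,0,0,0.3],[0,0,-0.0016,0,0,0,0.3]],
])

```text
time_s: 28.65
eef_pos: [0.453, -0.024, 0.0381]
ee_rot: [0.038, 0.999, -0.0, -0.0]
wrist_force: [-0.6, -1.6, -0.3]
opening: 0.0457
finger_force: 30.0
```

Emit:
send_rows([
  [[0,0,-0.0004,0,0,0,0.3],[0,0,-0.0008,0,0,0,0.3],[0,0,-0.0012,0,0,0,0.3],[0,0,-0.0012,0,0,0,0.3],[0,0,-0.0012,0,0,0,0.3],[0,0,-0.0012,0,0,0,0.3],[0,0,-0.0012,0,0,0,0.3],[0,0,-0.0012,0,0,0,0.3]],
])

```text
time_s: 29.65
eef_pos: [0.4534, -0.024, 0.0376]
ee_rot: [0.038, 0.999, 0.0, 0.001]
wrist_force: [-2.7, 0.7, 7.6]
opening: 0.0459
finger_force: 30.0
```

Contact with the floor. I'll ease up slightly, open a little, then withdraw upward.

Emit:
send_rows([
  [[0,0,0.0006,0,0,0,0.3],[0,0,0.0008,0,0,0,0.3],[0,0,0.0008,0,0,0,0.55],[0,0,0.0008,0,0,0,0.6],[0,0,0.0008,0,0,0,0.62],[0,0,0.0008,0,0,0,0.62],[0,0,0.0008,0,0,0,0.62],[0,0,0.0008,0,0,0,0.62]],
])

```text
time_s: 30.65
eef_pos: [0.453, -0.024, 0.0376]
ee_rot: [0.038, 0.999, -0.0, -0.0]
wrist_force: [-0.1, 0.1, -0.2]
opening: 0.0579
finger_force: 0.0
```

Emit:
send_rows([
  [[0,0,0.005,0,0,0,0.62],[0,0,0.015,0,0,0,0.62],[0,0,0.03,0,0,0,0.62],[0,0,0.06,0,0,0,0.62],[0,0,0.1,0,0,0,0.62],[0,0,0.14,0,0,0,0.62],[0,0,0.17,0,0,0,0.62],[0,0,0.18,0,0,0,0.62]],
])

```text
time_s: 31.65
eef_pos: [0.4534, -0.024, 0.2202]
ee_rot: [0.038, 0.999, -0.0, 0.002]
wrist_force: [0.1, -0.4, 0.2]
opening: 0.0575
finger_force: 0.0
```

Run:
```python
from h import *
s=read_state(); print(s["time_s"],s["eef_pos"],s["wrist_force"],s["opening"])
for c in("wrist","scene","side"):
    T=np.array(camera_info(c)["pose"]);get_image(c)
    for n in("tray","tray_rim","jar","jar_in_tray"):
        for d in spot_in(c,n)[:2]: print(c,n,round(d["confidence"],2),(T[:3,:3]@d["position"]+T[:3,3]).round(3))
    for n in ("jar","jar_in_tray","tray_rim"):
        m=masks_of(c,n)
        if m: v,u=np.nonzero(m[0]["mask"]); print(c,n,"px",u.min(),u.max(),v.min(),v.max())
```

```text
31.65 [ 0.45339767 -0.02404351  0.22023626] [ 0.09474433 -0.35232158  0.19066043] 0.05749915532155002
wrist tray 0.86 [0.461 0.017 0.001]
wrist tray_rim 0.66 [0.503 0.011 0.027]
wrist jar 0.67 [ 0.449 -0.028  0.058]
wrist jar px 255 299 170 219
wrist jar_in_tray px 328 378 166 214
wrist tray_rim px 245 382 224 237
scene tray 0.84 [0.465 0.03  0.014]
scene tray_rim 0.68 [0.502 0.026 0.03 ]
scene tray_rim 0.51 [0.471 0.028 0.011]
scene jar 0.87 [ 0.45  -0.017  0.065]
scene jar_in_tray 0.87 [0.448 0.071 0.06 ]
scene jar_in_tray 0.25 [0.404 0.085 0.026]
scene jar px 292 316 253 286
scene jar_in_tray px 266 290 282 317
scene tray_rim px 243 297 246 298
side tray 0.65 [ 0.449 -0.001  0.026]
side tray_rim 0.56 [0.499 0.004 0.037]
side tray_rim 0.17 [ 0.448 -0.031  0.056]
side jar 0.92 [ 0.448 -0.034  0.054]
side jar_in_tray 0.69 [0.441 0.049 0.054]
side jar px 207 228 208 237
side jar_in_tray px 187 208 193 221
side tray_rim px 210 247 193 228
```

The jar stands upright in the empty compartment, the tray is still in its latched place, and the gripper is clear. I'll hand the job in.

```bash
python3 -c "
from cell import *
print(close_job())"
```

```text
the job is handed in; nothing more can be done
None
```

The job is handed in, with no verdict returned yet: the tray is drawn in with the catch seen snapped behind its rim, the small jar stands upright in the empty compartment, the other small jar is still upright, and the large jar and label roll were not touched.

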